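# Hold the slide clamp open at the mark

### The arm

A 6-joint arm with a two-finger parallel gripper is mounted at the origin on the work surface. World frame = base frame: x ahead of the robot, y to its left, z up, the work surface at z = 0. Lengths are in mm, angles in degrees, forces in N, time in s.
With the tool pointing down it reaches from about 300 to 850 mm from the base axis. Payload 4.2 kg.
Tool frame: the origin (TCP) lies midway between the tips of the shut fingers; the grasp point (between the pads) lies 19 mm behind it (env.hold_point_z is the z of the grasp point in the tool frame, in mm); z points along the fingers, y is the direction in which the jaws open and shut (so a half turn about z gives the same grasp; the last joint's range is limited). The gripper opens to 91 mm and grips with 3 to 60 N. Pads are 32 mm wide; open, the fingers measure 118 mm over their backs; the gripper's body (76 mm by 178 mm) begins 60 mm behind the grasp point.
Start: joints at [-77.98, 18.312, 89.639, -0, 72.044, -1.146], TCP at [130.977, -559.9, 213.976] pointing down, gripper open.
Joint ranges: [-177.97, 177.97], [-48.28, 115.42], [12.27, 149.76], [-77.06, 257.06], [2.81, 150.46], [-146.56, 146.56]. Speed limits (degrees/s): [147.25, 147.25, 180, 180, 180, 180].

### API

Orientations are given as [roll, pitch, yaw] about the fixed x, y, z axes, in that order (R = Rz(yaw) Ry(pitch) Rx(roll)).
In Python, from workcell import env, grab_frame, camera_params, spotter gives the robot as it stands. The module is installed in compiled form; this text tells all that it offers.
- The arm moves only by the shell command python3 -m jog 'ROWS' [FORCE]. ROWS is text: rows parted by semicolons, each of 7 numbers parted by spaces: the turn, a rotation vector about the world's x, y, z in units of 5 degrees (1.0 is 5 degrees), then the shift along the world's x, y, z in units of 25 mm (1.0 is 25 mm), then the opening, from 0 (shut) to 1 (fully open). A call has 1 to 5 rows; each row is the pose to reach, as a shift and turn from the pose commanded when the call began; what a row does not reach only later rows make up. A row lasts 1/8 s, in which the tool goes at most 62.5 mm and 10.7 degrees, less where a joint would pass 70% of its speed; a pose out of reach is approached as far as the arm can. A call with a gripper value outside its range is refused whole. The fingers move at their own pace and stop on an object; FORCE is the grip in N (left out, the last holds). Time passes only in rows, so rows that repeat a pose let the fingers close. It gives the time, the measured TCP pose, the force and the opening at its end, in the units of the state.
- env.state(): the state, without advancing time (a new reading comes with each control period).
- grab_frame(name): name is "scene" or "side" or "wrist"; returns the picture (400x640x3 uint8, red, green, blue); there is no depth.
- camera_params(name): a dict with "K" (3x3 intrinsics, pixels), "rvec" (rotation vector, rad) and "tvec" (3), from world to camera coordinates, as OpenCV has them. Camera axes: x right, y down, z forward; pixel columns grow to the right and rows downward; lengths in mm; the calibration is good to about 2 mm. A picture is of the moment at which its call begins: read the wrist's pose just before it. camera_params takes no time and is no camera call; for the wrist camera it gives the pose at the moment of the call.
- env.job_done(): hands the job in, once; it reports no verdict.
Trained networks look in the newest picture that a camera, given by its name, has taken for a name from the list of things; names that differ only in an ending like _2 or _b are one class to them, and where a whole thing is asked for, a point or a joint stands for the part that bears it (a point fixed in the world has none). Each returns a list of dicts, best first, with "conf" (0 to 1); they miss things now and then, are a little off and sometimes report something else, mostly with a low value. They report only what shows in the picture. A call takes as long as a camera call.
- spotter.look_for(query, camera): "box" ([left, top, width, height] in pixels, round what is visible of it).
- spotter.trace(query, camera): "region" (400x640 bool, what is visible of it) and "box" ([left, top, width, height] in pixels, round what is visible of it).
The state is a dict: "time_s": time; "qpos": joint angles; "qvel": joint speeds; "effort": joint torques, N m; "ee_pos": TCP position; "ee_rot": TCP orientation; "force": force on the tool from outside, world axes, zero at the start; "torque": the same for the moment, N m; "gripper_width": finger opening in mm.
Only numpy, scipy, OpenCV 4.12 (cv2) and the standard library are available. Lean on these libraries where they do the work, as an engineer would, in place of code of your own. Each camera call takes 0.05 s, during which the arm holds its last target. There are 200 camera calls.

### The job

The slide clamp's clear cover has no handle: take the mounting knife from its rest, lever the cover up with the blade through the slot under the cover's front edge, get the cover standing about upright or further back, and lay the knife back on its rest. Then grip the black post of the spring-return clamp jaw, pull it towards the slotted front until the jaw's pointer is level with the dark steel mark ridge beside it, and finish while still holding it there: do not let go, a colleague will lay the glass slide in. Leave the tube rack, the bottle and the slide box where they are.

Things in the scene. Friction and masses are not known exactly. Their poses are not given: they have to be found in the camera images.
- station: the slide clamp: fixed white open-topped box, 180 (x) x 200 (y) mm, rim 62 mm high, walls 8 mm, inner floor 8 mm high. Origin at the centre of its underside, z up; its slotted front faces its own -x, the cover's hinge runs along its far (+x) rim. The bay behind the slot is empty above 16 mm height (20 mm at the mark, 22 mm at a low fixed aluminium jaw bar 18 to 34 mm to +x of the centre) save for the grip post
- slot (a point): middle of the mouth of the slot in the station's front wall: 60 mm wide, 12 mm high (50 to 62 mm above the bench, the point at 56); its upper side is the underside of the closed cover. Slot runs through the 8 mm wall along the station's +x. Axes as the station's
- hinge_line (a point): middle of the cover's hinge axis: on the station, 88 mm to +x of its centre and 62 mm high; the axis runs along the station's y
- cover_edge (a point): middle of the lower front edge of the cover (flat clear pane with a 20 mm grey frame, 178 x 200 x 5 mm, 130 g, no handle; its underside lies on the rim when shut), 178 mm from the hinge axis; 62 mm high above the front wall when closed
- cover (a joint): angle of the cover in rad: 0 shut, 1.57 upright, at most 1.85. The hinge is stiff: the cover stays where it is left; lifting its front edge takes about 1.5 N
- knife: the mounting knife, loose, 100 g. Straight black handle 100 mm long, 14 wide, 20 tall, and ahead of it (its +x) a flat steel blade 85 mm long, 20 wide, 2.5 thick, flush with the handle's underside. Origin on the underside, near the centre of mass; the handle reaches from 70 mm behind to 30 mm ahead of it, the blade from there to 115 mm ahead. It lies flat, z up
- knife_grip (a point): point in the handle to grip, 10 mm above the knife's origin, half-way up the handle, near the centre of mass
- knife_tip (a point): middle of the blade's front end, 115 mm ahead of the knife's origin, 1.25 mm above the underside (half the blade's thickness)
- rest: fixed white rest for the knife: base plate 120 x 56 x 5 mm with two cross bars 14 mm wide, 25 mm high, 50 mm to either side of the centre along its x, each with end lips 10 mm higher, 44 mm apart. Origin at the centre of its underside. The knife lies along its x across both bars, knife_grip above the middle at 35 mm height, blade on the front (+x) bar
- jaw (a joint): how far the spring-return clamp jaw is pulled out, in m, along the station's -x: 0 shut, at most 0.062. The spring pulls it back with about 3.6 N at 0 and 9 N at 0.045
- post_center (a point): point to grip in the upright black post on the jaw, which is 20 (station x) x 16 (station y) mm and rises from 16 to 58 mm above the bench, under the cover while that is shut: on its axis, 44 mm above the bench, 14 mm below its top
- pointer (a point): end of the jaw's steel pointer, which sticks out 74 mm to the station's +y of the jaw's middle, 16 mm above the bench; it moves with the jaw
- mark_line (a point): the mark: inner end of a dark steel ridge 4 mm wide (station x), 18 mm long (station y), top 20 mm above the bench (the point 16 mm above), on a white foot 20 x 18 mm on the bay's floor by its +y wall. The pointer is level with it when both have the same x in the station's frame. 26 to 44 mm to the slot side of the pointer when the jaw is shut
- rack: bystander: fixed white rack 80 x 110 mm with blue-capped tubes, 84 mm tall
- oil_bottle: bystander: loose small amber bottle, diameter 32 mm, 70 mm tall, origin under it
- slide_box: bystander: loose grey slide box 90 x 110 x 35 mm, origin under it

How it is judged (in metres and radians):
On the way, in this order (a step that is already met when the one before it is completed fails the run):
1. the cover is levered up by the knife: at least 0.15 rad open with the knife against it (value of joint cover above 0.15 rad and contact force between knife and cover above 0.1 N), for 0.1 s.
2. the cover stands open (over 1.2 rad) and the knife lies on its rest, let go (value of joint cover above 1.2 rad and x of knife_grip in the frame of rest between -0.035 and 0.035 m and y of knife_grip in the frame of rest between -0.03 and 0.03 m and z of knife_grip in the frame of rest between 0.028 and 0.042 m and angle between knife's own z axis and vertical below 0.2 rad and contact force between knife and the fingers below 0.1 N), for 0.2 s.
At the end, for the whole second after the job is handed in: The fingers hold the post (over 1 N), the jaw is still with its pointer within 4 mm of the mark along the station's x; the cover is open by more than 1.2 rad; the knife lies flat and released on its rest (knife_grip within 35 mm along and 30 mm across of the rest's middle) (all of step 2 and x of pointer in the frame of mark_line between -0.004 and 0.004 m and contact force between the fingers and jaw above 1 N and velocity of joint jaw between -0.01 and 0.01 m/s and contact force between knife and jaw below 0.1 N); the arm keeps its last pose, push and grip.
It fails at once if the robot itself pushes the cover (over 2 N) before the knife has levered it 0.15 rad open (value of joint cover below 0.15 rad and contact force between any of the fingers, the arm and cover above 2 N).
It fails at once if the bottle or the slide box is moved by more than 30 mm, or the rack is hit hard (over 20 N) (distance of any of oil_bottle, slide_box from where it was at the start of the episode above 0.03 m or contact force between any of the arm, the fingers and rack above 20 N).
It also fails if it takes over 72 s, if anything falls off the work surface, if the arm or the gripper's body presses on something with over 40 N, if the wrist force passes 120 N, or if a joint passes its speed limit or range.

## Working session

There is one attempt and no reset: what is moved stays moved. The work goes in short steps, Python scripts to look and compute and a shell command to move; the robot and the scene stay as the last step left them, time stands still between calls to the robot, and variables do not carry over. Pictures are saved under pics/ and viewed, about 8 in all and at most 12, crops included, and the job is handed in when it is done.

```bash
mkdir -p pics; cat > h.py <<'E'
import numpy as np, cv2
from workcell import env, grab_frame, camera_params, spotter
def save(n,f,crop=None,s=1):
    im=grab_frame(n)
    o=im if crop is None else im[crop[1]:crop[3],crop[0]:crop[2]]
    o=cv2.resize(o,None,fx=s,fy=s,interpolation=cv2.INTER_CUBIC)
    cv2.imwrite('pics/'+f,o[:,:,::-1]); return im
def proj(cam,P,c=None):
    c=c or camera_params(cam)
    return cv2.projectPoints(np.float64(P).reshape(-1,1,3),np.float64(c['rvec']),np.float64(c['tvec']),np.float64(c['K']),None)[0].reshape(-1,2)
def ray(cam,uv,z,c=None):
    c=c or camera_params(cam)
    R=cv2.Rodrigues(np.float64(c['rvec']))[0];t=np.float64(c['tvec']).ravel()
    C=-R.T@t
    d=np.c_[np.float64(uv).reshape(-1,2),np.ones(np.size(uv)//2)]@np.linalg.inv(np.float64(c['K'])).T@R
    return C+d*((z-C[2])/d[:,2])[:,None]
E
python3 - <<'E'
from h import *
a=save('scene','a.png');b=save('side','b.png')
for c in ('scene','side'):
    C=camera_params(c);R=cv2.Rodrigues(np.float64(C['rvec']))[0];print(c,(-R.T@np.float64(C['tvec']).ravel()).round(),R[2].round(2))
    for q in ('station','knife','rest','rack','oil_bottle','slide_box','cover','slot'):
        print(q,[(np.round(d['box']),round(d['conf'],2)) for d in spotter.look_for(q,c)[:2]])
print(env.state()['time_s'],env.hold_point_z)
E
```

```text
scene [1212.  600.  791.] [-0.54 -0.55 -0.64]
station [(array([270., 179., 105.,  89.]), 0.96)]
knife [(array([246., 136.,  49.,  31.]), 0.9)]
rest [(array([260., 141.,  38.,  27.]), 0.82)]
rack [(array([427., 218.,  62.,  63.]), 0.86)]
oil_bottle [(array([225., 161.,  13.,  22.]), 0.66)]
slide_box [(array([357., 278.,  68.,  60.]), 0.62)]
cover []
slot [(array([271., 179., 103.,  92.]), 0.69)]
side [ 468. -712.  693.] [ 0.16  0.74 -0.66]
station [(array([284., 166.,  85.,  75.]), 0.73)]
knife [(array([230., 331., 112.,  32.]), 0.82)]
rest [(array([241., 323.,  72.,  60.]), 0.8), (array([232., 330., 107.,  34.]), 0.64)]
rack [(array([234., 115.,  34.,  47.]), 0.64)]
oil_bottle [(array([375., 303.,  16.,  37.]), 0.88)]
slide_box [(array([312., 124.,  35.,  29.]), 0.75), (array([232., 116.,  40.,  48.]), 0.48)]
cover [(array([280., 164.,  84.,  60.]), 0.77)]
slot [(array([281., 167.,  88.,  80.]), 0.74)]
0.9 -18.8
```

```bash
python3 - <<'E'
from h import *
a=cv2.imread('pics/a.png');b=cv2.imread('pics/b.png')
A=cv2.resize(a[110:350,200:500],None,fx=2.6,fy=2.4)
cv2.imwrite('pics/a2.png',cv2.resize(a[115:345,215:500],None,fx=2.6,fy=2.6,interpolation=2))
cv2.imwrite('pics/b2.png',cv2.resize(b[110:390,215:405],None,fx=2.1,fy=2.1,interpolation=2))
E
```

```text
(no output)
```

View pics/a2.png

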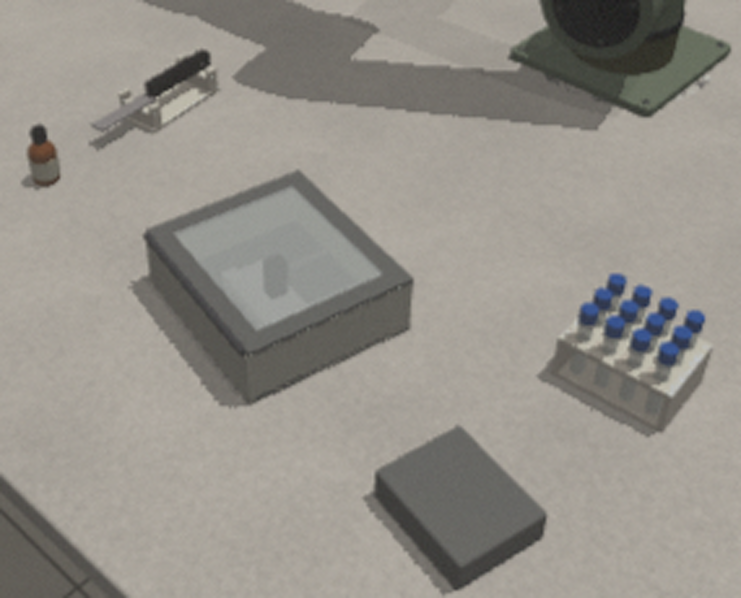

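View pics/b2.png

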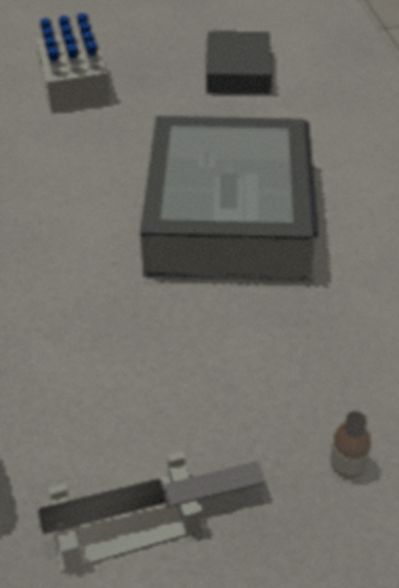

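Scene shows the station (cover corners at about (297,172),(412,281),(247,352),(147,236) in the crop), with neither visible wall slotted, so the slot probably faces the robot. Side shows the knife on its rest, blade towards +x, and the bottle beyond the tip.

```bash
python3 - <<'E'
from h import *
f=lambda l,s,o:np.float64(l)/s+np.float64(o)
sa=f([(297,172),(412,281),(247,352),(147,236)],2.6,(215,115))
sb=f([(157,117),(307,120),(316,235),(143,233)],2.1,(215,110))
print(ray('scene',sa,67).round(1));print(ray('side',sb,67).round(1))
# knife in side: blade tip corners, handle top ends
kb=f([(262,464),(267,492),(165,484),(170,503)],2.1,(215,110));print('blade',ray('side',kb,27).round(1))
hb=f([(40,515),(163,484)],2.1,(215,110));print('handle',ray('side',hb,45).round(1))
print('tip scene',ray('scene',f([(97,125)],2.6,(215,115)),27).round(1),'handle end',ray('scene',f([(207,53),(150,82)],2.6,(215,115)),45).round(1))
for q,z in (('knife',30),('rest',20),('cover',65)):
  for c in ('scene','side'):
    grab_frame(c)
    for d in spotter.trace(q,c)[:1]:
        ys,xs=np.nonzero(d['region']);
        P=ray(c,np.c_[xs,ys],z)[:,:2]; m=P.mean(0);w,v=np.linalg.eigh(np.cov(P.T))
        print(q,c,d['conf'],m.round(1),np.degrees(np.arctan2(*v[::-1,1])).round(1), cv2.minAreaRect(P.astype(np.float32)))
for q,c in (('oil_bottle','scene'),('oil_bottle','side')):
    x,y,w,h=spotter.look_for(q,c)[0]['box'];print(q,ray(c,[(x+w/2,y+h-4)],5).round())
E
```

```text
[[ 528.5  -65.5   67. ]
 [ 575.8  127.7   67. ]
 [ 744.5   81.9   67. ]
 [ 703.  -100.8   67. ]]
[[ 573.6  117.9   67. ]
 [ 747.3   75.2   67. ]
 [ 700.8 -113.5   67. ]
 [ 528.4  -74.1   67. ]]
blade [[ 590.1 -330.4   27. ]
 [ 587.8 -356.    27. ]
 [ 506.6 -331.5   27. ]
 [ 507.8 -349.    27. ]]
handle [[ 405.1 -347.6   45. ]
 [ 504.  -341.5   45. ]]
tip scene [[ 585.  -335.1   27. ]] handle end [[ 408.5 -335.8   45. ]
 [ 499.8 -337.3   45. ]]
knife scene 0.8 [ 489.6 -342.9] -170.7 ((489.9297790527344, -344.60308837890625), (208.6102294921875, 38.705589294433594), 6.373538970947266)
knife side 0.74 [636.8   3.2] 75.6 ((639.7257080078125, 14.844329833984375), (276.3376159667969, 195.378173828125), 76.0904769897461)
rest scene 0.8 [ 482.2 -318.2] -171.9 ((475.9458923339844, -337.000732421875), (146.7388916015625, 90.38682556152344), 6.524016380310059)
rest side 0.68 [484.8 328.9] 90.7 ((484.15496826171875, 340.8012390136719), (85.92680358886719, 232.26901245117188), 2.3595614433288574)
cover scene 0.97 [636.9  12.4] 77.3 ((632.3196411132812, 6.7663116455078125), (207.28392028808594, 181.90191650390625), 75.42332458496094)
cover side 0.76 [632.5  -3.2] 76.0 ((634.0925903320312, 3.5578689575195312), (207.6263427734375, 177.40113830566406), 76.06456756591797)
oil_bottle [[ 668. -337.    5.]]
oil_bottle [[ 666. -344.    5.]]
```

```bash
python3 - <<'E'
from h import *
from scipy.spatial.transform import Rotation as Rn
s=env.state();print(s['ee_rot'],Rn.from_euler('xyz',s['ee_rot'],degrees=True).as_matrix().round(2))
c=camera_params('wrist');R=cv2.Rodrigues(np.float64(c['rvec']))[0];print(R.round(2),-R.T@np.float64(c['tvec']).ravel(),np.round(c['K']))
E
python3 -m jog '0 0 0 4 2 0.5 1;0 0 0 6 4 1 1;0 0 0 8 5 1 1;0 0 0 10 6 1 1;0 0 0 12 7 1 1'
python3 -m jog '0 0 0 1 0.5 0 1;0 0 0 1 0.5 0 1'
python3 - <<'E'
from h import *
s=env.state();print(s['ee_pos'],s['ee_rot'])
save('wrist','w1.png')
E
```

```text
[1.79995351e+02 2.55273181e-04 1.31664123e+01] [[ 0.97  0.23  0.  ]
 [ 0.23 -0.97 -0.  ]
 [-0.    0.   -1.  ]]
[[ 0.23 -0.97  0.  ]
 [-0.95 -0.22  0.24]
 [-0.23 -0.05 -0.97]] [ 196.74864962 -544.69350964  385.06104197] [[320.   0. 320.]
 [  0. 320. 195.]
 [  0.   0.   1.]]
time_s: 2.22
ee_pos: [399.9, -401.0, 238.9]
ee_rot: [179.9, -0.0, 13.2]
force: [0.1, -0.6, 0.9]
gripper_width: 91.5
time_s: 2.48
ee_pos: [424.9, -388.5, 238.1]
ee_rot: [-180.0, 0.0, 13.4]
force: [-0.3, -0.8, -0.2]
gripper_width: 91.1
[ 424.89472172 -388.47424074  238.14052682] [-1.79996157e+02  1.71147898e-03  1.33606924e+01]
```

View pics/w1.png

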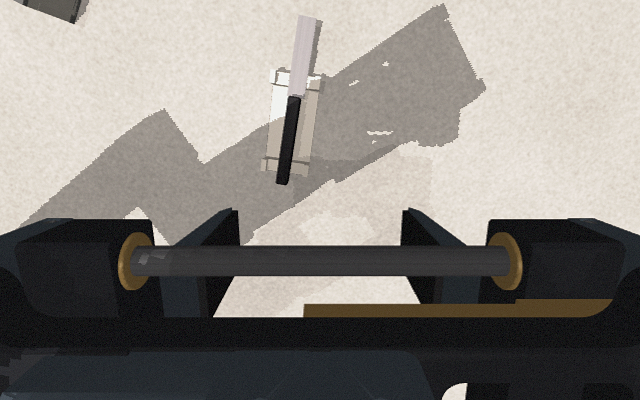

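Wrist view: knife on the rest, handle top from about (282,184) to (294,97), blade tip at (310,17).

```bash
python3 - <<'E'
from h import *
im=cv2.imread('pics/w1.png')[:,:,::-1]
c=camera_params('wrist')
g=im.astype(int).sum(2); m=np.zeros_like(g,bool); m[90:190,265:310]=g[90:190,265:310]<130
ys,xs=np.nonzero(m)
P=ray('wrist',np.c_[xs,ys],45,c)[:,:2]; print(cv2.minAreaRect(P.astype(np.float32)))
print(ray('wrist',[(283,184),(294,97)],45,c).round(1), 'tip',ray('wrist',[(310,17)],27,c).round(1))
print('rest corners',ray('wrist',[(262,170),(308,176),(272,70),(322,77)],35,c).round(1))
E
```

```text
((453.464599609375, -345.4820861816406), (98.59620666503906, 13.935224533081055), 3.3096401691436768)
[[ 404.6 -350.1   45. ]
 [ 502.3 -342.1   45. ]] tip [[ 588.  -339.9   27. ]]
rest corners [[ 413.1 -321.9   35. ]
 [ 418.6 -376.4   35. ]
 [ 524.9 -311.7   35. ]
 [ 530.4 -366.9   35. ]]
```

```bash
python3 -m jog '0 0 -1.87 1.94 1.77 -2 0.5;0 0 -1.87 1.94 1.77 -4 0.5;0 0 -1.87 1.94 1.77 -6 0.5;0 0 -1.87 1.94 1.77 -6 0.5'
python3 - <<'E'
from h import *
s=env.state();print(s['ee_pos'],s['ee_rot'])
save('wrist','w2.png')
E
```

```text
time_s: 3.02
ee_pos: [468.3, -344.1, 84.9]
ee_rot: [-179.7, 0.4, 3.8]
force: [0.7, -0.3, -0.1]
gripper_width: 53.9
[ 468.3203357  -344.14546055   84.94946769] [-179.66526047    0.42668927    3.75339786]
```

View pics/w2.png

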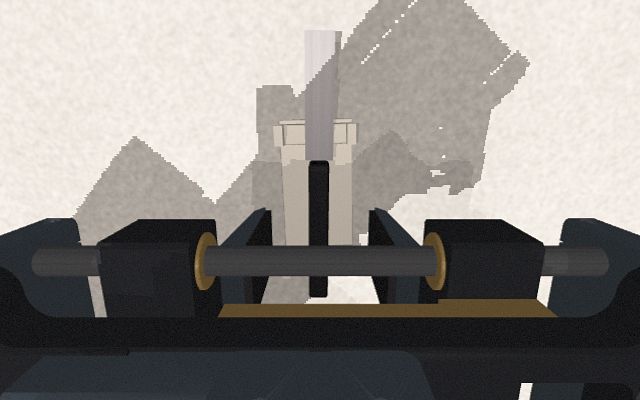

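The knife is straight and centred between the fingers (handle at column 318).

```bash
python3 -m jog '0 0 0 0 0 -1.5 0.5;0 0 0 0 0 -2.88 0.5;0 0 0 0 0 -2.88 0.5;0 0 0 0 0 -2.88 0;0 0 0 0 0 -2.88 0' 60
python3 -m jog '0 0 0 0 0 0 0;0 0 0 0 0 0 0;0 0 0 0 0 0 0;0 0 0 0 0 0 0'
python3 -m jog '0 0 0 0 0 1 0;0 0 0 0 0 2 0;0 0 0 0 0 4 0;0 0 0 0 0 6 0;0 0 0 0 0 6 0'
python3 - <<'E'
from h import *
s=env.state();print(s['ee_pos'],s['ee_rot'],s['force'])
E
```

```text
time_s: 3.7
ee_pos: [473.1, -346.5, 18.8]
ee_rot: [179.8, -0.2, 3.8]
force: [-0.3, 0.4, 0.8]
gripper_width: 28.8
time_s: 4.2
ee_pos: [472.2, -345.4, 17.4]
ee_rot: [180.0, -0.0, 3.8]
force: [-1.3, 1.8, 6.2]
gripper_width: 13.4
time_s: 4.82
ee_pos: [473.9, -346.9, 170.8]
ee_rot: [179.6, -0.4, 3.8]
force: [0.4, -0.1, -1.1]
gripper_width: 14.0
[ 473.93756429 -346.93365688  170.76429293] [179.63335939  -0.4038806    3.82096828] [ 0.38728846 -0.05617707 -1.11558777]
```

```bash
python3 -m jog '0 0 -1 -0.7 2 2 0;0 0 -2 -1.5 4 3.36 0;0 0 -3 -2 6 3.36 0;0 0 -3.5 -2.9 8 3.36 0;0 0 -3.5 -2.9 10 3.36 0'
python3 -m jog '0 0 0 0 2 0 0;0 0 0 0 4 0 0;0 0 0 0 6.3 0 0;0 0 0 0 6.3 0 0;0 0 0 0 6.3 0 0'
python3 - <<'E'
from h import *
s=env.state();print(s['ee_pos'],s['ee_rot'],s['force'])
save('wrist','w3.png')
for q in ('slot','cover','station','knife_tip'):
    print(q,[(np.round(d['box']),round(d['conf'],2)) for d in spotter.look_for(q,'wrist')[:2]])
E
```

```text
time_s: 5.45
ee_pos: [397.0, -93.7, 249.3]
ee_rot: [180.0, 0.1, -13.8]
force: [1.3, 0.2, -1.5]
gripper_width: 13.6
time_s: 6.08
ee_pos: [398.7, 61.9, 249.4]
ee_rot: [179.9, 0.1, -13.6]
force: [-0.5, 0.3, -0.9]
gripper_width: 13.5
[398.74843962  61.93021534 249.42893076] [ 1.79911951e+02  1.00645247e-01 -1.36248371e+01] [-0.4619187   0.26367559 -0.88780868]
slot [(array([218.,   0., 196.,  41.]), 0.74)]
cover [(array([217.,   2., 206.,  25.]), 0.9)]
station [(array([217.,   0., 203.,  43.]), 0.73), (array([298.,   2.,  46., 300.]), 0.19)]
knife_tip [(array([298.,   0.,  45., 304.]), 0.62)]
```

View pics/w3.png

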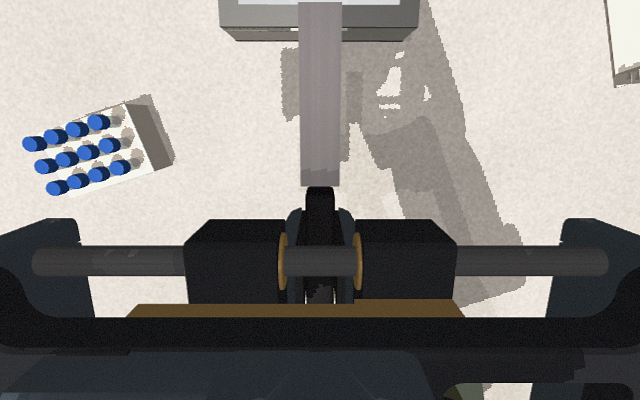

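Wrist view: the cover's front edge runs (219,26)–(419,25), with a pale slot beneath it at columns ~287–355; the blade is straight and centred. The front faces the robot.

```bash
python3 - <<'E'
from h import *
c=camera_params('wrist')
im=cv2.imread('pics/w3.png')[:,:,::-1]; g=im.mean(2)
for u in (235,250,270,280,290,360,370,390,405): print(u,g[18:48,u].round().astype(int))
print([g[r,275:365].round().astype(int) for r in (33,36)])
P=ray('wrist',[(219,26),(419,25),(288,33),(355,33)],67,c);print(P.round(1))
d=P[1]-P[0];print(np.degrees(np.arctan2(-d[1],-d[0])),np.linalg.norm(d))
print('tip proj guess z', ray('wrist',[(320,2)],258,c))
E
```

```text
235 [152 146 149 150 149 149 151 150 111  71 114 115 139 120 120 117 120 114
 117 115 115 130 139 227 226 226 227 226 227 225]
250 [153 151 149 149 149 151 151 154 108  75 114 113 140 116 116 115 116 120
 115 115 114 119  61 142 228 227 231 231 227 229]
270 [152 151 151 154 155 152 153 155 112  76 113 116 117 102 117 116 117 118
 120 116 114 118  71 134 229 230 229 228 230 231]
280 [150 152 154 152 147 152 156 155 115  63 116 117 119  89 118 115 119 117
 118 121 119 118  60 148 230 227 224 227 230 230]
290 [148 154 151 156 150 153 155 155 113  60 153 158 157 107 114 116 119 117
 115 116 116 118  83 134 228 228 228 231 234 236]
360 [100 102 107 103 108 105 102 108  97  48  80  92  92  90  92  89  93  90
  90  92  88  97  62  66 147 151 151 150 146 143]
370 [109 102 103 102 105 104 106 107  95  52  83  86  86  91  96  91  91  92
  93  91  91  99  62  72 158 155 150 148 148 148]
390 [103 104 103  99 100 100 102 103 105  49  82  90  92  95  92  91  88  91
  94  88  92  92  75  44 155 151 154 155 150 147]
405 [100  98 101 100  99  99 100 100 102  51  79  92  92  90  91  94  90  92
  89  9
[... 527 characters left out ...]
  85,  91,  87]), array([118, 121, 116, 118, 117, 118, 117, 118, 119, 116, 116, 119, 116,
       113, 118, 115, 119, 114, 119, 118, 116, 115, 114, 134, 141, 141,
       139, 141, 143, 140, 139, 138, 139, 133, 136, 142, 143, 140, 143,
       142, 141, 141, 140, 144, 140, 141, 142, 142, 145, 139, 137, 138,
       143, 137, 140, 141, 139, 142, 142, 138, 141, 136, 139, 137, 137,
       138, 118,  92,  91,  90,  94,  94,  94,  93,  91,  91,  90,  90,
        92,  91,  90,  94,  95,  93,  90,  90,  93,  89,  88,  92])]
[[574.8 122.6  67. ]
 [527.5 -73.7  67. ]
 [551.9  56.6  67. ]
 [535.7  -9.4  67. ]]
76.47036227981368 201.88037066758957
tip proj guess z [[514.11214861  32.8142544  258.        ]]
```

```bash
python3 -m jog '0 0 0 0 0 -2.5 0;0 0 0 0 0 -5 0;0 0 0 0 0 -7 0;0 0 0 0 0 -8.1 0;0 0 0 0 0 -8.1 0'
python3 -m jog '0 0 0 0 0 0 0;0 0 0 0 0 0 0'
python3 - <<'E'
from h import *
s=env.state();print(s['ee_pos'],s['ee_rot'],s['force'])
p=np.array(s['ee_pos']);t=p+115.5*np.array([.972,-.2334,0])+[0,0,8.85]
print(t,proj('side',[t,[551,24.5,56]]).round(1),proj('scene',[t,[551,24.5,56]]).round(1))
u=proj('side',[t])[0].astype(int)
save('side','s1.png',(u[0]-80,u[1]-50,u[0]+80,u[1]+50),5)
E
```

```text
time_s: 6.95
ee_pos: [397.9, 61.3, 46.5]
ee_rot: [179.9, 0.3, -13.8]
force: [0.4, -0.5, -0.4]
gripper_width: 13.5
time_s: 7.2
ee_pos: [400.6, 62.2, 49.2]
ee_rot: [-179.9, -0.2, -13.7]
force: [0.0, 0.7, 0.3]
gripper_width: 13.6
[400.60802372  62.18199951  49.23477743] [-1.79936610e+02 -1.79678830e-01 -1.37076003e+01] [0.00329097 0.67232958 0.26016732]
[512.87402372  35.22429951  58.08477743] [[270.  192.7]
 [286.7 194.1]] [[361.2 197.2]
 [348.4 202.8]]
```

View pics/s1.png

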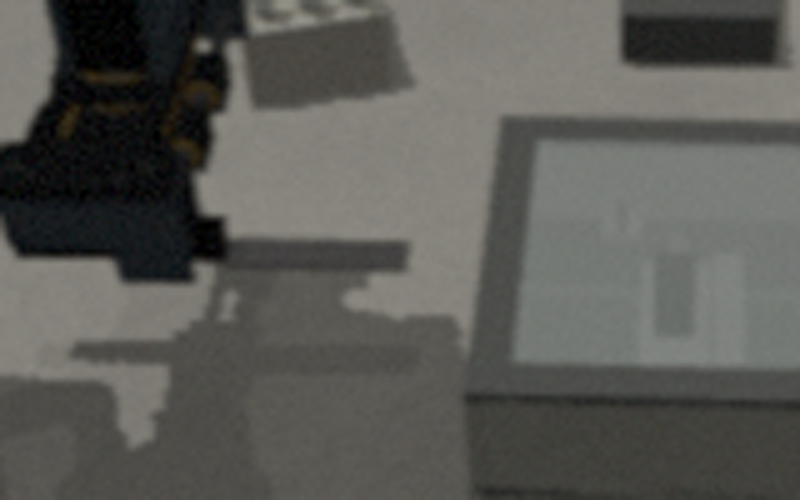

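Blade tip is at crop (408,255), predicted (400,250): within ~3 mm. The rest of the blade is level with the slot, so I insert.

```bash
python3 -m jog '0 0 0 0.8 -0.19 0 0;0 0 0 1.2 -0.29 0 0;0 0 0 1.67 -0.4 0 0;0 0 0 1.67 -0.4 0 0'
python3 -m jog '0 0 0 0.5 -0.12 0 0;0 0 0 0.97 -0.23 0 0;0 0 0 0.97 -0.23 0 0;0 0 0 0.97 -0.23 0 0'
python3 - <<'E'
from h import *
s=env.state();print(s['ee_pos'],s['ee_rot'],s['force'],s['torque'])
E
```

```text
time_s: 7.75
ee_pos: [442.0, 52.1, 48.0]
ee_rot: [-180.0, -0.0, -13.7]
force: [0.1, 0.9, -0.2]
gripper_width: 13.6
time_s: 8.25
ee_pos: [464.9, 46.4, 47.7]
ee_rot: [180.0, 0.1, -13.7]
force: [-0.6, -0.6, -0.4]
gripper_width: 13.2
[464.91313428  46.40378252  47.68661833] [ 1.79979204e+02  5.59115623e-02 -1.36907802e+01] [-0.55454813 -0.59190815 -0.4133831 ] [0.05910642 0.07737384 0.04841262]
```

```bash
python3 -m jog '0 0 0 0.03 0 0.45 0;0 0 0 0.07 -0.02 0.78 0;0 0 0 0.16 -0.04 1.37 0;0 0 0 0.3 -0.07 1.95 0;0 0 0 0.5 -0.12 2.51 0'
python3 - <<'E'
from h import *
s=env.state();print(s['ee_pos'],s['ee_rot'],s['force'],s['torque'])
save('side','s2.png',(190,90,390,240),4)
E
```

```text
time_s: 8.88
ee_pos: [477.3, 43.4, 111.6]
ee_rot: [180.0, 0.0, -13.7]
force: [0.9, -0.2, -2.9]
gripper_width: 13.8
[477.29527625  43.38644079 111.56013133] [ 1.79981529e+02  2.94294916e-02 -1.36796187e+01] [ 0.90186589 -0.16761136 -2.8523117 ] [ 0.00483852  0.18764654 -0.05532855]
```

View pics/s2.png

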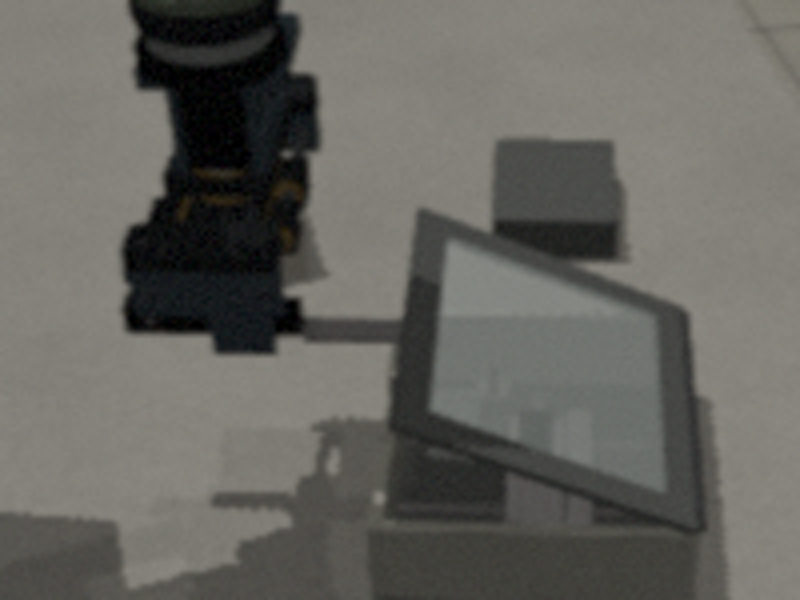

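Cover is lifted to about 0.4 rad with the blade under its edge. Continue along the arc.

```bash
python3 -m jog '0 0 0 0.34 -0.08 0.49 0;0 0 0 0.72 -0.17 0.94 0;0 0 0 1.13 -0.27 1.34 0;0 0 0 1.58 -0.38 1.68 0;0 0 0 2.05 -0.49 1.97 0'
python3 -m jog '0 0 0 0.49 -0.12 0.24 0;0 0 0 0.99 -0.24 0.42 0;0 0 0 1.49 -0.36 0.54 0;0 0 0 2.0 -0.48 0.61 0;0 0 0 2.5 -0.6 0.62 0'
python3 -m jog '0 0 0 0.49 -0.12 -0.04 0;0 0 0 0.96 -0.23 -0.12 0;0 0 0 1.42 -0.34 -0.24 0;0 0 0 1.42 -0.34 -0.24 0'
python3 - <<'E'
from h import *
s=env.state();print(s['ee_pos'],s['ee_rot'],s['force'],s['torque'])
save('side','s3.png',(190,30,410,240),3)
E
```

```text
time_s: 9.55
ee_pos: [530.1, 31.0, 160.4]
ee_rot: [180.0, -0.0, -13.7]
force: [-2.6, 0.1, -0.9]
gripper_width: 13.9
time_s: 10.18
ee_pos: [592.6, 16.0, 175.5]
ee_rot: [180.0, -0.0, -13.7]
force: [-1.9, 0.6, 0.0]
gripper_width: 13.8
time_s: 10.68
ee_pos: [627.9, 7.4, 168.7]
ee_rot: [180.0, 0.0, -13.7]
force: [0.5, 0.4, -1.0]
gripper_width: 13.5
[627.90780328   7.41401021 168.67558006] [ 1.79986442e+02  2.69822677e-03 -1.36982615e+01] [ 0.49090231  0.35312713 -0.96591336] [0.07871012 0.02720132 0.05781339]
```

View pics/s3.png

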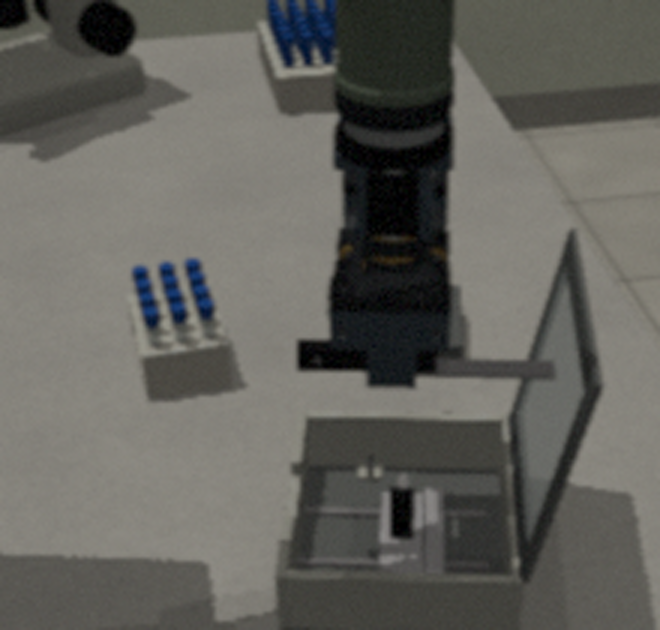

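Side view: the cover stands a bit beyond upright, and the bay is clear with the post at crop (402,515). Return the knife by the reverse of the carry.

```bash
python3 -m jog '0 0 0 -2 0.5 0.4 0;0 0 1 -3.5 -1 0.4 0;0 0 2 -5 -3 0.4 0;0 0 3 -6.2 -5 0.4 0;0 0 3.5 -6.21 -7 0.4 0'
python3 -m jog '0 0 0 0 -2 0 0;0 0 0 0 -4 0 0;0 0 0 0 -6 -0.4 0;0 0 0 0 -7.12 -1.4 0;0 0 0 0 -7.12 -2.4 0'
python3 -m jog '0 0 0 0 0 -1 0;0 0 0 0 0 -1 0;0 0 0 0 0 -1 0'
python3 - <<'E'
from h import *
s=env.state();print(s['ee_pos'],s['ee_rot'],s['force'],s['torque'])
save('wrist','w4.png')
E
```

```text
time_s: 11.35
ee_pos: [469.4, -168.0, 180.0]
ee_rot: [180.0, 0.0, 3.9]
force: [0.8, 0.3, 0.4]
gripper_width: 13.7
time_s: 11.98
ee_pos: [471.6, -347.5, 118.8]
ee_rot: [179.9, -0.1, 3.7]
force: [-0.4, 0.9, -1.1]
gripper_width: 13.6
time_s: 12.35
ee_pos: [472.4, -345.5, 95.4]
ee_rot: [179.9, -0.1, 3.8]
force: [0.4, -0.1, -0.2]
gripper_width: 13.5
[ 472.39806058 -345.53886021   95.44612913] [ 1.79927575e+02 -7.70544275e-02  3.83343765e+00] [ 0.41580908 -0.06951526 -0.23114574] [-0.00224608  0.00944795  0.05922598]
```

View pics/w4.png

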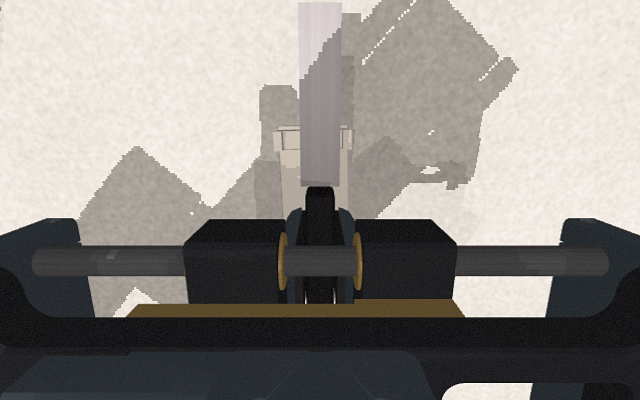

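Knife is unmoved in the grip and above the rest (bar between its lips at (313,140)). Lower, release, rise.

```bash
python3 -m jog '0 0 0 0 0 -1.5 0;0 0 0 0 0 -2.5 0;0 0 0 0 0 -2.9 0;0 0 0 0 0 -3.1 0;0 0 0 0 0 -3.1 0'
python3 -m jog '0 0 0 0 0 0 0.2;0 0 0 0 0 0 0.3;0 0 0 0 0 0 0.4;0 0 0 0 0 0 0.4'
python3 -m jog '0 0 0 0 0 1 0.4;0 0 0 0 0 3 0.4;0 0 0 0 0 5 0.4;0 0 0 0 0 7 0.4;0 0 0 0 0 8 0.4'
python3 - <<'E'
from h import *
c=camera_params('wrist')
s=env.state();print(s['ee_pos'],s['ee_rot'],s['force'],s['torque'])
im=save('wrist','w5.png')
g=im.astype(int).sum(2); m=np.zeros_like(g,bool); m[60:215,265:375]=g[60:215,265:375]<130
n,l,st,ce=cv2.connectedComponentsWithStats(m.astype(np.uint8));k=1+st[1:,4].argmax();print(st[k])
ys,xs=np.nonzero(l==k)
P=ray('wrist',np.c_[xs,ys],45,c)[:,:2]; print(cv2.minAreaRect(P.astype(np.float32)))
for q in ('knife','rest'): print(q,[(np.round(d['box']),round(d['conf'],2)) for d in spotter.look_for(q,'wrist')[:1]])
E
```

```text
time_s: 13.02
ee_pos: [472.6, -345.8, 17.9]
ee_rot: [179.9, -0.1, 3.8]
force: [-1.2, -0.7, -0.5]
gripper_width: 13.9
time_s: 13.52
ee_pos: [471.8, -345.3, 17.0]
ee_rot: [180.0, -0.0, 3.8]
force: [0.5, -0.3, -0.6]
gripper_width: 36.1
time_s: 14.15
ee_pos: [472.6, -345.9, 220.2]
ee_rot: [179.8, -0.2, 3.8]
force: [0.8, 0.2, -0.7]
gripper_width: 36.5
[ 472.60301678 -345.93284864  220.23745429] [179.80985713  -0.21280968   3.81343828] [ 0.79894655  0.19154319 -0.66386654] [-0.0078325  -0.0327871  -0.05946531]
[314 149  12  66 778]
((469.6759338378906, -346.7941589355469), (73.17396545410156, 12.416712760925293), 3.5945792198181152)
knife [(array([310.,  68.,  21., 166.]), 0.93)]
rest [(array([288., 124.,  52., 100.]), 0.88)]
```

```bash
python3 -m jog '0 0 -1 0 2 1.36 0.4;0 0 -2 0 4.5 1.36 0.4;0 0 -3 0 7 1.36 0.4;0 0 -3.5 1 9 1.36 0.4;0 0 -3.5 1.8 11 1.36 0.4'
python3 -m jog '0 0 0 0.5 2 0 0.4;0 0 0 0.9 3.85 0 0.4;0 0 0 0.9 3.85 0 0.4;0 0 0 0.9 3.85 0 0.4'
python3 - <<'E'
from h import *
s=env.state();print(s['ee_pos'],s['ee_rot'])
c=camera_params('wrist')
im=save('wrist','w6.png')
for q in ('post_center','pointer','mark_line','jaw','cover','knife'): print(q,[(np.round(d['box']),round(d['conf'],2)) for d in spotter.look_for(q,'wrist')[:2]])
np.savez('w6.npz',**{k:np.float64(v) for k,v in c.items()})
E
```

```text
time_s: 14.92
ee_pos: [516.3, -68.4, 248.9]
ee_rot: [180.0, 0.2, -13.7]
force: [0.9, 0.2, -0.4]
gripper_width: 36.5
time_s: 15.42
ee_pos: [538.5, 25.6, 249.3]
ee_rot: [179.9, 0.2, -13.7]
force: [-0.5, 0.4, 0.8]
gripper_width: 36.2
[538.50668803  25.58311738 249.25914599] [ 1.79908629e+02  1.71232053e-01 -1.36613034e+01]
post_center [(array([254.,  69., 105.,  35.]), 0.56), (array([216.,   0., 202., 169.]), 0.37)]
pointer [(array([257.,  72., 100.,  31.]), 0.86)]
mark_line [(array([240., 104.,  17.,  14.]), 0.53), (array([256.,  72., 103.,  34.]), 0.33)]
jaw [(array([254.,  74., 106.,  31.]), 0.86)]
cover []
knife [(array([609.,  54.,  29., 155.]), 0.91)]
```

View pics/w6.png

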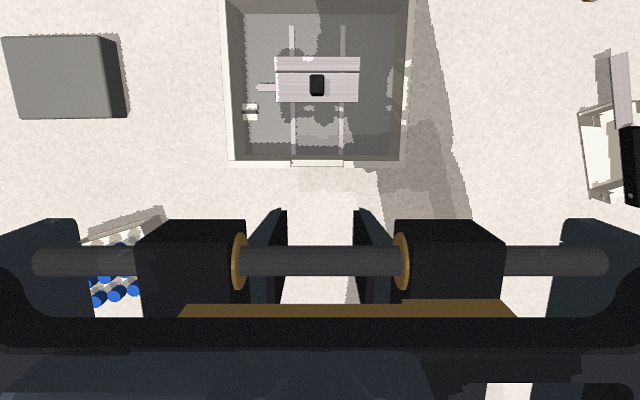

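Wrist view: jaw across (275–360, 57–102), post at (317,84), pointer at (257–275, 87), mark ridge at about (250,111); the knife lies on its rest at right.

```bash
python3 - <<'E'
from h import *
im=cv2.imread('pics/w6.png')[:,:,::-1];g=im.mean(2).round().astype(int)
for r in range(78,124): print(r,g[r,238:280:2])
print('post');
for r in range(68,102): print(r,g[r,306:330])
E
```

```text
78 [ 96  98  94  91  87 147 158 158 164 159 162 162 163 161 164 165 159 165
 158 251 192]
79 [ 98  98  97  93 139 147 155 158 163 160 159 161 163 163 161 162 161 165
 159 250 220]
80 [ 98  95  97  93 141 150 158 159 163 161 161 160 161 163 162 163 163 163
 158 249 221]
81 [ 94 100  94  92  88 146 161 159 161 160 164 165 162 162 167 168 163 167
 158 249 218]
82 [ 96  94  90  92  90 148 161 159 163 159 159 113 153 165 119 105 166 121
 151 248 217]
83 [ 98  96  90  90  88 148 163 159 161 163 161 161 147  98  99  95 101  97
 146 248 223]
84 [ 94  95  91  91  89 151 159 162 157 160 200 206 209 209 209 212 212 211
 212 243 201]
85 [ 98  97  94  91 139 146 156 162 158 172 201 213 206 211 210 209 211 208
 210 240 217]
86 [ 96  99  92  95 142 151 158 161 161 202 206 213 206 204 209 209 208 209
 207 240 213]
87 [ 98  96  91  93  91 149 160 158 156 206 211 209 208 212 210 209 214 211
 211 240 219]
88 [ 91  96  94  91  86 146 158 162 163 207 225 212 213 210 214 211 213 212
 212 241 215]
89 [100  99  94  93  86 147 164 164 155 159 202 207 210 209 210 212 212 212
 208 241 253]
90 [ 95  99  92  93 
[... 5838 characters left out ...]
 196 197 104   6   0   2   5   7   0   0   5   1   4   0 114
 165 192 177 171 170 189]
96 [197 196 196 197 200 202 162 152 153 151 154 150 153 153 140 147 193 201
 200 202 179 174 195 202]
97 [198 202 199 197 201 201 201 203 204 202 206 203 203 204 204 204 203 204
 200 201 201 200 201 199]
98 [198 196 202 197 197 200 196 198 199 199 197 197 196 201 199 197 200 198
 199 196 196 196 197 195]
99 [201 199 200 199 199 199 198 197 201 199 199 201 198 204 198 199 197 202
 199 200 198 200 200 199]
100 [196 196 199 198 198 196 197 201 197 199 199 202 199 200 199 198 200 199
 198 197 200 202 199 199]
101 [202 200 201 202 203 200 201 203 197 202 205 203 205 203 200 202 202 203
 205 201 202 205 203 205]
```

```bash
python3 - <<'E'
from h import *
d=np.load('w6.npz');c={k:d[k] for k in d}
a=np.radians(-13.55);s=np.array([np.cos(a),np.sin(a)]);t=np.array([-s[1],s[0]])
O=np.array([638.6,3.5])
def st(uv,z):
    P=ray('wrist',[uv],z,c)[0,:2];return P.round(1),((P-O)@s).round(1),((P-O)@t).round(1)
print('rim front',st((318,164.),62),'rimL,R',st((229,160),62),st((407,160),62))
for n,uv,z in (('pointer',(258,87.2),17),('ptr lo',(258,84),17),('ptr hi',(258,90.8),17),('mark',(258,111.6),20),('post top',(316.7,83.5),58),('post lo',(316.7,74.5),58),('post hi',(316.7,92.5),58)): print(n,*st(uv,z))
E
```

```text
rim front (array([552.9,  23.8]), np.float64(-88.1), np.float64(-0.4)) rimL,R (array([580.9, 119.8]), np.float64(-83.4), np.float64(99.5)) (array([533.7, -74.5]), np.float64(-83.7), np.float64(-100.4))
pointer [653.3  73.4] -2.1 71.4
ptr lo [656.8  72.4] 1.6 71.2
ptr hi [649.4  74.6] -6.2 71.6
mark [626.   80.8] -30.4 72.2
post top [637.2   4.6] -1.7 0.8
post lo [646.    2.5] 7.4 0.7
post hi [628.2   6.8] -10.9 0.8
```

```bash
python3 -m jog '0 0 0 2 -0.43 -1 0.4;0 0 0 3.89 -0.85 -2.5 0.4;0 0 0 3.89 -0.85 -4.5 0.4;0 0 0 3.89 -0.85 -6.2 0.4;0 0 0 3.89 -0.85 -6.2 0.4'
python3 -m jog '0 0 0 0 0 0 0.4;0 0 0 0 0 0 0.4'
python3 - <<'E'
from h import *
P=[]
for i in range(3):
    im=grab_frame('wrist');s=env.state();P.append(np.r_[s['ee_pos'],s['ee_rot'][2]])
print(np.round(P,1),s['force'])
cv2.imwrite('pics/w7.png',im[:,:,::-1])
print([(np.round(d['box']),round(d['conf'],2)) for d in spotter.look_for('post_center','wrist')[:2]])
print(proj('wrist',[[637.2,4.6,58],[637.2,4.6,44]]))
E
```

```text
time_s: 16.4
ee_pos: [634.0, 4.3, 92.4]
ee_rot: [179.9, 0.5, -13.7]
force: [-0.4, 0.5, 0.4]
gripper_width: 36.2
time_s: 16.65
ee_pos: [638.1, 4.6, 98.6]
ee_rot: [-179.9, -0.3, -13.7]
force: [0.2, 1.2, -0.6]
gripper_width: 36.7
[[637.9   4.7  98.3 -13.7]
 [637.6   4.7  98.  -13.7]
 [637.3   4.7  97.6 -13.7]] [-0.21512798  0.59768049  0.01117715]
[(array([230., 178., 153.,  54.]), 0.84)]
[[319.9591935  216.82270167]
 [319.94450208 210.99912814]]
```

View pics/w7.png

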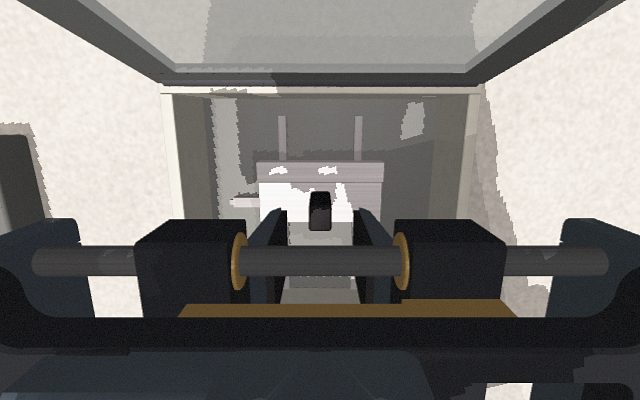

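Post is centred between the fingers (column 320; top face centred near row 215, predicted 217), and the cover stands clear. Descend and grip.

```bash
python3 -m jog '0 0 0 0 0 -1 0.4;0 0 0 0 0 -2 0.4;0 0 0 0 0 -2.8 0.4;0 0 0 0 0 -2.8 0.4;0 0 0 0 0 -2.8 0.4' 60
python3 -m jog '0 0 0 0 0 0 0;0 0 0 0 0 0 0;0 0 0 0 0 0 0;0 0 0 0 0 0 0;0 0 0 0 0 0 0'
python3 - <<'E'
from h import *
s=env.state();print(s['ee_pos'],s['ee_rot'],s['force'],s['torque'])
E
```

```text
time_s: 17.48
ee_pos: [637.3, 4.7, 26.9]
ee_rot: [-180.0, -0.1, -13.7]
force: [-0.1, -0.6, 0.6]
gripper_width: 36.5
time_s: 18.1
ee_pos: [637.0, 4.8, 26.6]
ee_rot: [-180.0, -0.1, -13.7]
force: [-1.1, 1.1, 5.2]
gripper_width: 15.6
[636.98259069   4.81919253  26.57453438] [-1.79978991e+02 -6.06300700e-02 -1.36909754e+01] [-1.05412107  1.07099947  5.24122518] [ 0.17086394  0.14300688 -0.04654168]
```

```bash
python3 -m jog '0 0 0 -0.3 0.07 0 0;0 0 0 -0.6 0.145 0 0;0 0 0 -0.9 0.215 0 0;0 0 0 -1.1 0.265 0 0;0 0 0 -1.1 0.265 0 0'
python3 -m jog '0 0 0 0 0 0 0;0 0 0 0 0 0 0'
python3 - <<'E'
from h import *
s=env.state();print(s['ee_pos'],s['ee_rot'],s['force'],s['torque'])
O=np.array([638.6,3.5]);a=np.radians(-13.55);sx=np.array([np.cos(a),np.sin(a)]);t=np.array([-sx[1],sx[0]])
W=lambda x,y,z:np.r_[O+x*sx+y*t,z]
for c in ('wrist','scene','side'): print(c,proj(c,[W(-30.4,74,17),W(-30.4,74,20),W(-30.4,90,20)]).round(1).tolist())
w=grab_frame('wrist');b=grab_frame('side');a_=grab_frame('scene')
p=proj('side',[W(-30.4,78,17)])[0].astype(int);q=proj('scene',[W(-30.4,78,17)])[0].astype(int)
f=lambda im,u,n:cv2.resize(im[u[1]-n:u[1]+n,u[0]-n:u[0]+n],(390,390),interpolation=cv2.INTER_CUBIC)
o=np.hstack([f(b,p,26),f(a_,q,26)]);cv2.imwrite('pics/end.png',o[:,:,::-1])
cv2.imwrite('pics/w8.png',w[:,:,::-1])
for c in('wrist','side','scene'):
  for n in('pointer','mark_line'): print(c,n,[(np.round(d['box']),round(d['conf'],2)) for d in spotter.look_for(n,c)[:2]])
E
```

```text
time_s: 18.73
ee_pos: [611.1, 11.2, 26.6]
ee_rot: [-180.0, -0.3, -13.7]
force: [7.0, -1.2, 2.2]
gripper_width: 15.6
time_s: 18.98
ee_pos: [611.4, 11.1, 26.6]
ee_rot: [-180.0, -0.3, -13.7]
force: [6.5, -0.8, 2.1]
gripper_width: 15.8
[611.41715798  11.06695194  26.59255824] [-179.95118738   -0.32816386  -13.6817935 ] [ 6.50577975 -0.7639616   2.07750857] [-0.08463316 -0.76592418 -0.04814749]
wrist [[198.4, 235.8], [196.5, 237.6], [169.5, 237.6]]
scene [[345.1, 239.5], [345.1, 238.6], [348.8, 242.5]]
side [[313.3, 187.1], [313.3, 186.2], [313.5, 182.2]]
wrist pointer [(array([238., 202., 163.,  77.]), 0.67)]
wrist mark_line [(array([164., 216.,  36.,  28.]), 0.67)]
side pointer [(array([305., 207.,  14.,  14.]), 0.49), (array([234., 330., 109.,  39.]), 0.16)]
side mark_line [(array([363., 108.,  26., 117.]), 0.65), (array([284., 107., 106., 133.]), 0.16)]
scene pointer [(array([314., 214.,  30.,  23.]), 0.76), (array([259., 141.,  37.,  24.]), 0.19)]
scene mark_line [(array([265., 145.,  32.,  21.]), 0.71)]
```

View pics/end.png

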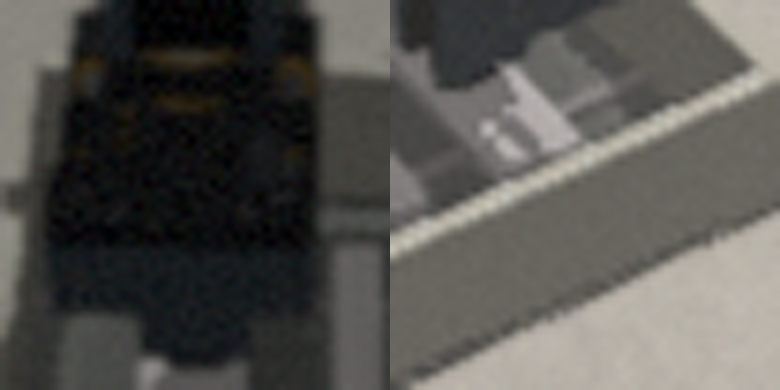

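The scene half shows the pointer next to the ridge, but coarsely. I measure the pull numerically from the wrist picture: jaw's back edge against the fixed bar, and the ridge row.

```bash
python3 - <<'E'
from h import *
O=np.array([638.6,3.5]);a=np.radians(-13.55);sx=np.array([np.cos(a),np.sin(a)]);t=np.array([-sx[1],sx[0]])
W=lambda x,y,z:np.r_[O+x*sx+y*t,z]
c=camera_params('wrist')
g=cv2.imread('pics/w8.png').mean(2).round().astype(int)
d=np.load('w6.npz');c6={k:d[k] for k in d};g6=cv2.imread('pics/w6.png').mean(2).round().astype(int)
print('w6 prof',list(zip(range(54,76),g6[54:76,290].tolist())))
for r in (57,70.5,73,102):print(r,((ray('wrist',[(290,r)],20,c6)[0,:2]-O)@sx).round(1))
for x in (34,18,16,-12,-30):print(x,proj('wrist',[W(x,35,16),W(x,35,22),W(x,-35,16),W(x,-35,22)],c).round(0).tolist())
for u in (245,262,385,395): print(u,g[120:250:1,u].tolist())
print('ridge'); 
for u in (168,172,176,180,184,190,196): print(u,g[205:255,u].tolist())
E
```

```text
w6 prof [(54, 146), (55, 147), (56, 149), (57, 200), (58, 198), (59, 195), (60, 188), (61, 191), (62, 197), (63, 189), (64, 193), (65, 198), (66, 205), (67, 204), (68, 197), (69, 204), (70, 159), (71, 94), (72, 124), (73, 208), (74, 200), (75, 197)]
57 31.1
70.5 16.3
73 13.5
102 -19.3
34 [[259.0, 126.0], [257.0, 126.0], [384.0, 126.0], [387.0, 126.0]]
18 [[260.0, 155.0], [258.0, 156.0], [383.0, 155.0], [385.0, 156.0]]
16 [[260.0, 158.0], [258.0, 160.0], [383.0, 158.0], [385.0, 159.0]]
-12 [[262.0, 206.0], [260.0, 209.0], [381.0, 206.0], [383.0, 208.0]]
-30 [[264.0, 234.0], [262.0, 238.0], [380.0, 234.0], [381.0, 238.0]]
245 [107, 105, 108, 104, 106, 108, 107, 104, 107, 96, 131, 173, 195, 192, 191, 188, 188, 189, 187, 186, 186, 183, 188, 186, 183, 181, 183, 185, 187, 189, 191, 191, 193, 192, 187, 185, 185, 185, 177, 125, 104, 103, 105, 106, 93, 91, 89, 88, 95, 86, 93, 92, 93, 89, 89, 93, 88, 91, 89, 92, 95, 89, 84, 90, 86, 88, 92, 91, 91, 90, 90, 90, 87, 88, 88, 90, 88, 88, 89, 90, 89, 90, 105, 111, 119, 155, 166, 162, 156, 155, 159, 161, 161, 157, 152, 254, 252, 248, 255, 75, 20, 19,
[... 2767 characters left out ...]
34, 39, 31, 30, 28]
184 [145, 147, 145, 147, 144, 146, 156, 161, 90, 81, 89, 96, 133, 247, 245, 242, 243, 242, 242, 243, 246, 169, 164, 168, 173, 51, 39, 39, 39, 50, 105, 105, 105, 63, 31, 20, 19, 27, 32, 27, 34, 29, 28, 35, 37, 33, 35, 36, 33, 30]
190 [158, 158, 157, 160, 156, 155, 161, 156, 160, 163, 99, 98, 138, 249, 245, 243, 243, 243, 242, 242, 243, 246, 249, 171, 171, 70, 41, 35, 18, 18, 24, 27, 24, 29, 23, 23, 22, 26, 28, 31, 32, 29, 21, 29, 26, 37, 35, 29, 36, 36]
196 [161, 162, 158, 161, 158, 160, 158, 162, 94, 95, 87, 99, 140, 249, 246, 243, 244, 248, 194, 247, 252, 181, 123, 57, 22, 30, 21, 25, 15, 26, 27, 23, 31, 25, 25, 26, 26, 23, 37, 31, 35, 33, 32, 25, 32, 39, 33, 37, 37, 33]
```

Ridge is at station x −30.5, the pointer at about −28.3, so pull 2 mm more.

```bash
python3 -m jog '0 0 0 -0.09 0.02 0 0;0 0 0 -0.09 0.02 0 0;0 0 0 -0.09 0.02 0 0;0 0 0 -0.09 0.02 0 0;0 0 0 -0.09 0.02 0 0'
python3 - <<'E'
from h import *
O=np.array([638.6,3.5]);a=np.radians(-13.55);sx=np.array([np.cos(a),np.sin(a)])
for i in range(3):
    w=grab_frame('wrist');s=env.state();print(np.round(s['ee_pos'],1),np.round(s['force'],1),round(s['gripper_width'],1))
c=camera_params('wrist');g=w.mean(2)
d=np.abs(np.diff(g[150:215,385]));print('pulled',((np.array([637,4.8])-s['ee_pos'][:2])@sx).round(1))
e=150+1+np.argmax(g[195:215,385]>135)+44;r=176; 
k=np.nonzero((g[225:246,r]>85)&(g[225:246,r]<115))[0]+225
print('jaw edge row',e,'x',((ray('wrist',[(385,e)],16,c)[0,:2]-O)@sx).round(1),'ridge rows',k,((ray('wrist',[(r,k.mean())],20,c)[0,:2]-O)@sx).round(1))
for q,cam in(('knife','side'),('rest','side'),('oil_bottle','side'),('slide_box','side'),('cover','side'),('cover','scene')):
    if q in('knife','cover'): grab_frame(cam)
    print(q,cam,[(np.round(x['box']),round(x['conf'],2)) for x in spotter.look_for(q,cam)[:1]])
E
```

```text
time_s: 20.05
ee_pos: [609.3, 11.6, 26.6]
ee_rot: [-179.9, -0.3, -13.7]
force: [6.8, -0.5, 1.8]
gripper_width: 15.8
[609.3  11.6  26.6] [ 6.5 -0.9  2.5] 15.8
[609.3  11.6  26.6] [ 6.7 -0.5  2.1] 15.7
[609.3  11.6  26.6] [ 6.6 -1.1  1.7] 15.5
pulled 28.5
jaw edge row 205 x -13.9 ridge rows [232 233 234 235 236 237] -30.6
knife side [(array([232., 330., 110.,  37.]), 0.66)]
rest side []
oil_bottle side [(array([372., 304.,  18.,  32.]), 0.74)]
slide_box side [(array([327., 124.,  19.,  32.]), 0.98)]
cover side [(array([360., 106.,  34., 113.]), 0.7)]
cover scene [(array([249., 151.,  59., 100.]), 0.82)]
```

```bash
python3 -c "
from workcell import env
print(env.job_done(), env.state()['force'], env.state()['gripper_width'])"
```

```text
the job is handed in; nothing more can be done
the job is handed in; nothing more can be done
```

I levered the cover open with the knife, laid the knife back on its rest, and pulled the clamp jaw to the mark. I handed the job in at about 20 s, still gripping the post. The hand-in gave no verdict, so what follows is from my own checks.

- **Cover:** I pushed it up along an arc with the blade through the slot. In the side picture it stood a little past upright, about 1.7 rad by the path I drove. I did not measure its angle directly.
- **Knife:** After release it lay level on the rest. I estimated its grip point within about 3 mm of where I picked it up, and it was still detected there at the end.
- **Jaw:** It is pulled about 28.4 mm. The arm's own motion gives 28.5 mm and the wrist picture 28.3 mm. That puts the pointer at about −30.4 mm against −30.6 mm for the mark, inside the 4 mm limit. The first pull stopped 2 mm short, so I corrected it.
- **Grip:** I commanded 60 N. The wrist force held steady at about 6.6 N and the fingers stayed 15.6 mm apart on the post.

Some checks were weak:
- **Pointer:** Its tip was hidden behind the gripper at the end, so its position comes from the jaw's back edge and the first, unobstructed view.
- **Rest:** The detector missed it in the last side picture, although it found the knife in place.
- **Slide box:** Its final detection box was narrower than at the start, probably because something partly hid it. I never went near it.

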